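# Preset a throttle valve: shut it, open it two turns, hold it there

### The arm

A 6-joint arm with a two-finger parallel gripper is mounted at the origin on a cart in front of the work surface, level with it; the furniture and walls round the work are solid. World frame = base frame: x ahead of the robot, y to its left, z up, the work surface at z = 0. Lengths are in m, angles in degrees, forces in N, time in s.
With the tool pointing down it reaches from about 0.4 to 0.825 m from the base axis. Payload 7 kg.
Tool frame: the origin (TCP) lies at the very end of the fingers, on their centre line; the grasp point (between the pads) lies 19 mm behind it; z points along the fingers, x is the direction in which the jaws open and shut, and the axes are right-handed (so a half turn about z gives the same grasp; the last joint's range is limited). The gripper opens to 88 mm and grips with 3 to 60 N. Pads are 19 mm wide; open, the fingers measure 130 mm over their backs; the gripper's body (78 mm by 193 mm) begins 47 mm behind the grasp point.
Start: joints at [-58.092, 20.546, 0.682, 0, -70.136, -16.507], TCP at [0.179, -0.651, 0.194] pointing down, gripper open.
Joint ranges: [-176.03, 176.03], [-82.01, 121.73], [-58.28, 71.71], [-173.87, 95.51], [-174.79, -0.11], [-173.66, 173.66]. Speed limits (degrees/s): [136.94, 136.94, 172.46, 180, 180, 180].

### API

Orientations are given as [roll, pitch, yaw] about the fixed x, y, z axes, in that order (R = Rz(yaw) Ry(pitch) Rx(roll)).
In Python, from plant import get_state, optics, order, finder gives the robot as it stands.
- The arm moves only by the shell command python3 -m crank 'ROWS' [FORCE]. ROWS is JSON, a list of rows, each an object of numbers: "dx", "dy", "dz": the shift along the tool's x, y, z in mm; "wx", "wy", "wz": the turn, a rotation vector about the tool's x, y, z in degrees; "hand": the opening in per cent of the stroke, from 0 (shut) to 100 (fully open). A call has 1 to 10 rows; each row shifts and turns the commanded pose from where the row before left it, along the tool's axes as they then stand; what a row does not reach is not made up. A row lasts 1/8 s, in which the tool goes at most 62.5 mm and 10.7 degrees, less where a joint would pass 70% of its speed; a pose out of reach is approached as far as the arm can. A call is refused whole if a number of a shift passes 62.5 or a number of a turn 10.7, either way. A call with a gripper value outside its range is refused whole. The fingers move at their own pace and stop on an object; FORCE is the grip in N (left out, the last holds). Time passes only in rows, so rows that do not move let the fingers close. It gives the time, the measured TCP pose, the force and the opening at its end, in the units of the state.
- get_state(): the state, without advancing time (a new reading comes with each control period).
- optics.capture(name): name is "scene" or "top" or "wrist"; returns the picture (384x512x3 uint8, blue, green, red); there is no depth.
- optics.calibration(name): a dict with "intrinsics" (3x3 intrinsics, pixels), "R" (3x3) and "t" (3): a world point X has camera coordinates R X + t; the wrist camera has in their place "T_tool_cam" (4x4, takes a point from camera to tool coordinates, whose origin is the TCP and whose axes are the tool frame's). Camera axes: x right, y down, z forward; pixel columns grow to the right and rows downward; lengths in m; the calibration is good to about 2 mm. A picture is of the moment at which its call begins: read the wrist's pose just before it. calibration takes no time and is no camera call.
- order.close_job(): hands the job in, once; it reports no verdict.
Trained networks look in the newest picture that a camera, given by its name, has taken for a name from the list of things; names that differ only in an ending like _2 or _b are one class to them, and where a whole thing is asked for, a point or a joint stands for the part that bears it (a point fixed in the world has none). Each returns a list of dicts, best first, with "conf" (0 to 1); they miss things now and then, are a little off and sometimes report something else, mostly with a low value. They report only what shows in the picture. A call takes as long as a camera call.
- finder.masks_of(thing, camera): "mask" (384x512 bool, what is visible of it) and "rect" ([centre column, centre row, width, height] in pixels, round what is visible of it).
- finder.place_of(thing, camera): "centre" ([column, row] in pixels: a listed point, or the origin of a listed thing).
The state is a dict: "time_s": time; "joints": joint angles; "qd": joint speeds; "joint_torque": joint torques, N m; "tcp_pos": TCP position; "eef_rot": TCP orientation; "contact_force": force on the tool from outside, world axes, zero at the start; "moment": the same for the moment, N m; "gripper_width": finger opening in m.
Only numpy, scipy, OpenCV 4.12 (cv2) and the standard library are available. Lean on these libraries where they do the work, as an engineer would, in place of code of your own. Each camera call takes 0.05 s, during which the arm holds its last target.

### The job

The wash bottle has been left so close to the valve that there is no room to swing its handle: put the bottle back, standing upright on the floor of the spill tray. Then turn the valve handle clockwise (seen from above) until the valve is shut against its stop, and back it off exactly two full turns. Finish while still holding the black handle there, at rest, so that the setting cannot creep while a colleague tightens the packing nut; leave everything else where it stands.

Things in the scene. Friction and masses are not known exactly. Their poses are not given: they have to be found in the camera images.
- wash_bottle_mid (a point): Loose white wash bottle with a blue screw cap, 209 mm high, about 0.3 kg. Point: on its axis, 104.5 mm above its underside; z axis up the bottle. Body 67 mm in diameter up to 148 mm; cap and neck above it count as 34 mm in diameter from 149 to 199 mm and can be gripped from above. Its thin bent spout (to +y, up to 76 mm out, 209 mm high) is not solid. It starts on the bench just in front of the valve.
- spill_tray: Fixed shallow grey plastic tray, 120 mm (its x) by 200 mm (its y), walls 4 mm, rim 30 mm high; floor 4 mm above the bench. Origin: centre of its underside, on the bench. Its -y half is empty and takes the wash bottle (say with its axis at x = 0, y = -40 mm of the tray); two stain bottles stand in the +y half, at y = 60 mm. It stands right of the valve, in front of the centrifuge (255 mm high).
- valve_wheel (a joint): Opening angle of the valve's handwheel, rad: 0 = shut against its rigid stop, growing as it is turned anticlockwise seen from above (opening); one turn = 6.283; far stop at 28.3. Starts 0.25 to 0.65 of a turn open. Stays where it is left; turning takes 0.22 N m (4 to 5 N at the handle).
- wheel_hub (a point): Centre of the dark level three-spoke handwheel, on the upright stem axis of a brass valve fixed to the bench on an aluminium plate 96 x 170 mm, with a gauge behind, no higher than 85 mm. Rim radius 50 mm to the middle of the 13 mm thick rim. 85 mm above the bench when shut; wheel and handle rise 2 mm with each turn of opening.
- handle_mid (a point): Middle of the upright black handle on the wheel's rim: a cylinder 20 mm in diameter, 56 mm long, 50 mm from the wheel's axis. The point is half-way up it, 37 mm above the wheel's centre (122 mm above the bench when shut, 2 mm more per turn). The handle revolves freely on its own upright pin, so a gripper can carry it round the wheel's axis without turning itself.
- stain_bottle_1: Bystander: amber dropper bottle, 37 mm in diameter, 100 mm high, standing loose in the tray's +y half, on its +x side. Origin: centre of its underside.
- stain_bottle_2: Bystander: amber dropper bottle, 37 mm in diameter, 100 mm high, standing loose in the tray's +y half, on its -x side. Origin: centre of its underside.
- sample_cup_1: Bystander: specimen cup with a screw lid, 66 mm in diameter, 69 mm high, right of the tray. Origin: centre of its underside.
- sample_cup_2: Bystander: specimen cup with a screw lid, 66 mm in diameter, 69 mm high, right of the tray. Origin: centre of its underside.
- stapler: Bystander: desk stapler, 30 x 125 x 42 mm, left of the valve. Origin: centre of its underside.
- label_roll: Bystander: roll of labels, 72 mm in diameter, 52 mm high, left of the valve. Origin: centre of its underside.
- bench_timer: Bystander: bench timer, 48 x 68 x 32 mm, behind the valve. Origin: centre of its underside.

How it is judged (in metres and radians):
On the way, in this order (a step that is already met when the one before it is completed fails the run):
1. the wash bottle stands upright on the tray's floor, let go (x of wash_bottle_mid in the frame of spill_tray between -0.055 and 0.055 m and y of wash_bottle_mid in the frame of spill_tray between -0.09 and 0.09 m and z of wash_bottle_mid in the frame of spill_tray below 0.116 m and angle between wash_bottle_mid's own z axis and vertical below 0.1 rad and contact force between the fingers and wash_bottle below 0.1 N and linear speed of wash_bottle below 0.03 m/s), for 0.2 s.
2. the valve is shut against its stop (value of joint valve_wheel below 0.08 rad), for 0.2 s.
At the end, for the whole second after the job is handed in: The wheel stands two turns (12.566 rad, within 0.3 rad or 17 degrees) from its shut stop and is at rest (under 0.1 rad/s); the fingers hold the black handle (contact over 2 N, grasp point within 40 mm of its middle); the wash bottle stands upright (within 0.1 rad) on the tray's floor (value of joint valve_wheel between 12.266 and 12.866 rad and velocity of joint valve_wheel between -0.1 and 0.1 rad/s and contact force between the fingers and crank_handle above 2 N and distance between the grasp point and handle_mid below 0.04 m and x of wash_bottle_mid in the frame of spill_tray between -0.055 and 0.055 m and y of wash_bottle_mid in the frame of spill_tray between -0.09 and 0.09 m and z of wash_bottle_mid in the frame of spill_tray below 0.116 m and angle between wash_bottle_mid's own z axis and vertical below 0.1 rad); the arm keeps its last pose, push and grip.
It fails at once if the wash bottle is tipped over (angle between wash_bottle_mid's own z axis and vertical above 0.6 rad).
It fails at once if a bystander is moved by more than 30 mm (distance of any of stain_bottle_1, stain_bottle_2, sample_cup_1, sample_cup_2, stapler, label_roll, bench_timer from where it was at the start of the episode above 0.03 m).
It also fails if it takes over 72 s, if anything falls off the work surface, if the arm or the gripper's body presses on something with over 40 N, if the wrist force passes 120 N, or if a joint passes its speed limit or range.

## Working session

There is one attempt and no reset: what is moved stays moved. The work goes in short steps, Python scripts to look and compute and a shell command to move; the robot and the scene stay as the last step left them, time stands still between calls to the robot, and variables do not carry over. Pictures are saved under pics/ and viewed, and the job is handed in when it is done.

```bash
ls; mkdir -p pics; python3 - <<'E'
from plant import get_state, optics, order, finder
import cv2
print(get_state())
for c in ["scene","top","wrist"]:
    im=optics.capture(c); cv2.imwrite(f"pics/{c}0.png",im); print(c,optics.calibration(c))
    for th in ["wash_bottle_mid","spill_tray","wheel_hub","handle_mid","stain_bottle_1","sample_cup_1","stapler","label_roll","bench_timer"]:
        r=finder.place_of(th,c); print(c,th,[( [round(float(v)) for v in d["centre"]],round(float(d["conf"]),2)) for d in r])
E
```

```text
pics
{'time_s': 0.0, 'joints': array([-5.80898386e+01,  2.05897522e+01,  6.33929359e-01, -1.97344491e-02,
       -7.01336597e+01, -1.65066228e+01]), 'qd': array([-0.05929184,  0.05869175,  0.11841983,  0.03439452, -0.0035309 ,
        0.09264282]), 'joint_torque': array([-5.86418191e-04, -5.82717741e+01,  2.93056029e+01,  6.99729234e+00,
        6.87827225e-03, -1.08739914e-04]), 'tcp_pos': array([ 0.17911911, -0.65025437,  0.1930441 ]), 'eef_rot': array([-1.79992360e+02, -9.10660631e-02,  1.05396812e+02]), 'contact_force': array([-0.13469366, -0.84239182, -0.50314801]), 'moment': array([-0.02642827,  0.02174156,  0.01080601]), 'gripper_width': 0.08752769448936094}
scene {'intrinsics': array([[386.29815992,   0.        , 248.0984408 ],
       [  0.        , 386.29815992, 189.15398477],
       [  0.        ,   0.        ,   1.        ]]), 'R': array([[ 0.67177914, -0.74074331, -0.00348312],
       [-0.30502455, -0.27233526, -0.91257522],
       [ 0.67503541,  0.61411143, -0.40889404]]), 't': array([-0.44459532,  0.28406216,  0.89168975])}
scene wash_bottle_mid [([194, 187], 0.76)]
sce
[... 1152 characters left out ...]
: array([[323.378927  ,   0.        , 256.05074714],
       [  0.        , 323.378927  , 189.98987123],
       [  0.        ,   0.        ,   1.        ]]), 'T_tool_cam': array([[ 9.99999551e-01, -9.31295885e-04,  1.72504642e-04,
         6.01795721e-04],
       [ 8.42636804e-04,  9.57949317e-01,  2.86936224e-01,
        -7.69160900e-02],
       [-4.32473228e-04, -2.86935950e-01,  9.57949672e-01,
        -1.90377287e-01],
       [ 0.00000000e+00,  0.00000000e+00,  0.00000000e+00,
         1.00000000e+00]])}
wrist wash_bottle_mid []
wrist spill_tray []
wrist wheel_hub []
wrist handle_mid []
wrist stain_bottle_1 []
wrist sample_cup_1 []
wrist stapler []
wrist label_roll []
wrist bench_timer []
```

View pics/scene0.png

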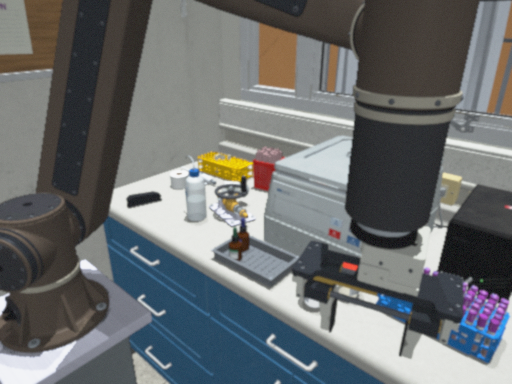

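View pics/top0.png

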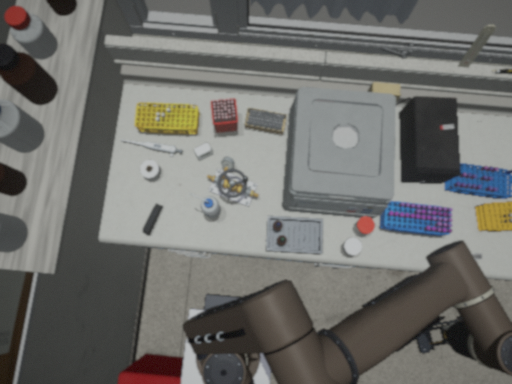

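```bash
python3 - <<'E'
import cv2
a=cv2.imread("pics/top0.png")[120:290,120:400]; cv2.imwrite("pics/top0z.png",cv2.resize(a,None,fx=2.8,fy=2.8,interpolation=2))
a=cv2.imread("pics/scene0.png")[110:330,110:380]; cv2.imwrite("pics/scene0z.png",cv2.resize(a,None,fx=2.7,fy=2.7,interpolation=2))
E
```

```text
(no output)
```

View pics/top0z.png

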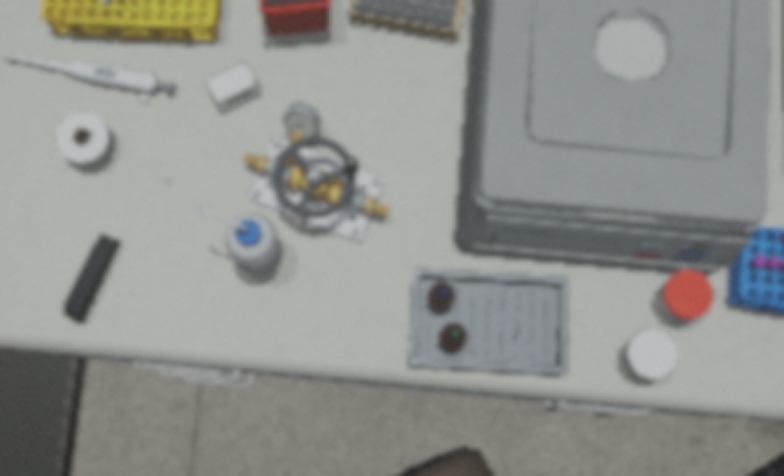

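View pics/scene0z.png

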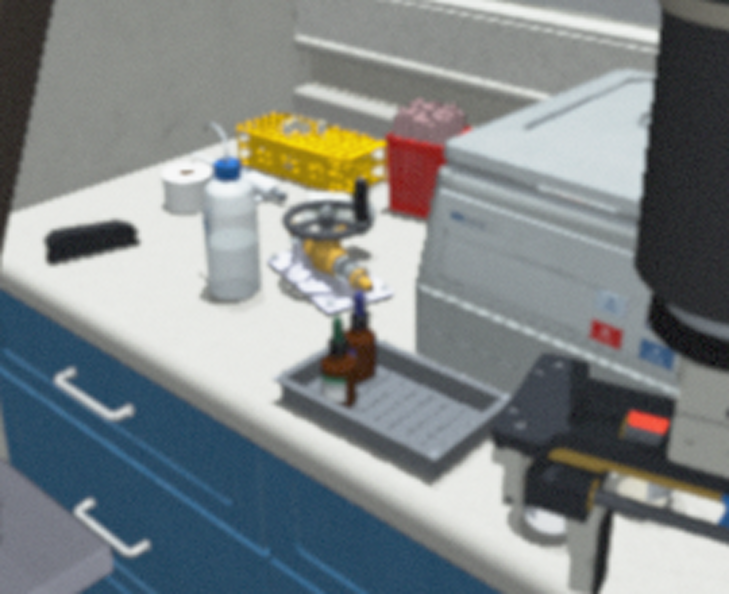

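The scene picture shows the bottle at about (195,195), the wheel at (232,190) with its handle at (245,184), and the tray at (255,262). The top picture shows the bottle cap at (208,203), the wheel at (232,184), the handle at (246,181), and the tray spanning (267..323, 216..254). The amber bottles are in the tray's left half. I'll triangulate these now.

```bash
cat > h.py <<'E'
import numpy as np, cv2
from plant import get_state, optics, order, finder
from scipy.spatial.transform import Rotation as Rn
def cam(c,st=None):
    k=optics.calibration(c)
    if c!="wrist": return k["intrinsics"],k["R"],k["t"]
    st=st or get_state(); T=np.eye(4); T[:3,:3]=Rn.from_euler("xyz",st["eef_rot"],degrees=True).as_matrix(); T[:3,3]=st["tcp_pos"]
    M=np.linalg.inv(T@k["T_tool_cam"]); return k["intrinsics"],M[:3,:3],M[:3,3]
def ray(C,p):
    K,R,t=C; d=R.T@np.linalg.solve(K,[p[0],p[1],1.]); return -R.T@t,d/np.linalg.norm(d)
def atz(C,p,z):
    o,d=ray(C,p); return o+d*(z-o[2])/d[2]
def tri(rs):
    A=sum(np.eye(3)-np.outer(d,d) for o,d in rs); b=sum((np.eye(3)-np.outer(d,d))@o for o,d in rs); x=np.linalg.solve(A,b)
    return x,[round(1000*float(np.linalg.norm(np.cross(x-o,d))),1) for o,d in rs]
def proj(C,X):
    K,R,t=C; p=K@(R@np.asarray(X)+t); return p[:2]/p[2]
E
python3 - <<'E'
from h import *
np.set_printoptions(precision=4,suppress=True)
S,T=cam("scene"),cam("top")
optics.capture("scene");optics.capture("top")
P={}
for th in ["wash_bottle_mid","wheel_hub","handle_mid","spill_tray"]:
    for c in ["scene","top"]:
        r=finder.place_of(th,c); P[th,c]=[d["centre"] for d in r]; print(th,c,[(np.round(d["centre"],1),round(d["conf"],2)) for d in r])
        r=finder.masks_of(th,c); print("   mask",[(np.round(d["rect"],1),round(d["conf"],2)) for d in r])
print("hub top",[atz(T,p,.086) for p in P["wheel_hub","top"]],"scene",[atz(S,p,.086) for p in P["wheel_hub","scene"]])
print("handle top",[atz(T,p,.123) for p in P["handle_mid","top"]],"scene",[atz(S,p,.123) for p in P["handle_mid","scene"]])
print("bottle top",[atz(T,p,.1045) for p in P["wash_bottle_mid","top"]],"scene",[atz(S,p,.1045) for p in P["wash_bottle_mid","scene"]])
print("tray top",[atz(T,p,.0) for p in P["spill_tray","top"]],"scene",[atz(S,p,.0) for p in P["spill_tray","scene"]])
print("cap",atz(T,(120+248/2.8,120+233/2.8),.199))
for q in [(415,268),(568,278),(566,374),(409,367)]: print("rim",atz(T,(120+q[0]/2.8,120+q[1]/2.8),.03))
print("manual hub",atz(T,(120+315/2.8,120+178/2.8),.086))
print("manual handle top",atz(T,(120+353/2.8,120+170/2.8),.151))
E
```

```text
wash_bottle_mid scene [(array([193.7, 188.9]), 0.91), (array([314.4, 298.4]), 0.28), (array([229.3, 190.9]), 0.23)]
   mask [(array([196.9, 195.3,  22.1,  48.6]), 0.57), (array([255.6, 261.9,  87.1,  54.3]), 0.37)]
wash_bottle_mid top [(array([208.1, 205.7]), 0.82)]
   mask [(array([210.2, 207.7,  18. ,  21.8]), 0.82)]
wheel_hub scene [(array([231.6, 189.6]), 0.62)]
   mask [(array([231.9, 188.2,  35.5,  28.9]), 0.72), (array([195.8, 190.6,  24.8,  63.1]), 0.21)]
wheel_hub top [(array([149.3, 171.3]), 0.7)]
   mask [(array([232.4, 182.5,  30.1,  28.2]), 0.69)]
handle_mid scene [(array([243. , 184.4]), 0.65)]
   mask [(array([243.1, 184.5,   4.9,  18.6]), 0.5)]
handle_mid top [(array([349.9, 246. ]), 0.65), (array([246. , 180.7]), 0.4)]
   mask []
spill_tray scene [(array([254.8, 261.8]), 0.91)]
   mask [(array([254.7, 260.8,  90.9,  53.5]), 0.55)]
spill_tray top [(array([294.1, 236.4]), 0.96), (array([232.6, 181.3]), 0.72)]
   mask []
hub top [array([0.6357, 0.3589, 0.086 ])] scene [array([0.6288, 0.0451, 0.086 ])]
handle top [array([ 0.4238, -0.3953,  0.123 ]), array([ 0.6251, -0.0075,  0.123 ])] scene [array([ 0.6246, -0.0119,  0.123 ])]
bottle top [array([0.5234, 0.1221, 0.1045])] scene [array([0.5206, 0.1128, 0.1045]), array([ 0.3295, -0.4816,  0.1045]), array([0.5873, 0.0143, 0.1045])]
tray top [array([ 0.4508, -0.2083,  0.    ]), array([0.6443, 0.0484, 0.    ])] scene [array([ 0.4579, -0.21  ,  0.    ])]
cap [0.5182 0.1109 0.199 ]
rim [ 0.5172 -0.1019  0.03  ]
rim [ 0.5227 -0.3096  0.03  ]
rim [ 0.3939 -0.3143  0.03  ]
rim [ 0.3837 -0.1049  0.03  ]
manual hub [0.6175 0.0427 0.086 ]
manual handle top [ 0.6191 -0.0085  0.151 ]
```

```bash
python3 - <<'E'
from h import *
np.set_printoptions(precision=4,suppress=True)
T=cam("top")
for q in [(478,5),(480,203),(765,228),(462,245)]: print("centrifuge",atz(T,(120+q[0]/2.8,120+q[1]/2.8),.255 if q[1]!=245 else 0))
print(get_state()["time_s"])
E
python3 -m crank '[{"wz":7.7,"dz":-50},{"wz":7.7,"dz":-50},{"dx":40,"dy":40},{"dx":50,"dy":40},{"dx":50,"dy":40},{"dx":50,"dy":40}]'
```

```text
centrifuge [ 0.8169 -0.1447  0.255 ]
centrifuge [ 0.5707 -0.1649  0.255 ]
centrifuge [ 0.5717 -0.5012  0.255 ]
centrifuge [ 0.5593 -0.1652  0.    ]
2.4validation failed for argument at $[0]...
```

```bash
python3 -m crank '[{"dx":0,"dy":0,"dz":-50,"wx":0,"wy":0,"wz":7.7,"hand":100},{"dx":0,"dy":0,"dz":-50,"wx":0,"wy":0,"wz":7.7,"hand":100}]'
```

```text
time_s: 2.65
tcp_pos: [0.179, -0.6505, 0.2948]
eef_rot: [-179.9, -0.1, 89.8]
contact_force: [1.3, -0.6, 0.2]
gripper_width: 0.0878
```

```bash
python3 -m crank '[{"dx":45,"dy":45,"dz":0,"wx":0,"wy":0,"wz":0,"hand":100},{"dx":60,"dy":45,"dz":0,"wx":0,"wy":0,"wz":0,"hand":100},{"dx":60,"dy":45,"dz":0,"wx":0,"wy":0,"wz":0,"hand":100},{"dx":60,"dy":45,"dz":0,"wx":0,"wy":0,"wz":0,"hand":100},{"dx":60,"dy":45,"dz":0,"wx":0,"wy":0,"wz":0,"hand":100},{"dx":60,"dy":45,"dz":0,"wx":0,"wy":0,"wz":0,"hand":100},{"dx":60,"dy":10,"dz":0,"wx":0,"wy":0,"wz":0,"hand":100},{"dx":60,"dy":0,"dz":0,"wx":0,"wy":0,"wz":0,"hand":100},{"dx":60,"dy":0,"dz":0,"wx":0,"wy":0,"wz":0,"hand":100},{"dx":60,"dy":0,"dz":0,"wx":0,"wy":0,"wz":0,"hand":100}]'
```

```text
time_s: 3.9
tcp_pos: [0.4206, -0.1148, 0.2943]
eef_rot: [179.9, -0.0, 90.0]
contact_force: [1.4, 0.1, 0.3]
gripper_width: 0.0877
```

```bash
python3 -m crank '[{"dx":60,"dy":0,"dz":0,"wx":0,"wy":0,"wz":0,"hand":100},{"dx":60,"dy":0,"dz":0,"wx":0,"wy":0,"wz":0,"hand":100},{"dx":40,"dy":0,"dz":0,"wx":0,"wy":0,"wz":0,"hand":100}]'
```

```text
time_s: 4.28
tcp_pos: [0.4205, 0.0457, 0.2944]
eef_rot: [179.9, -0.0, 90.1]
contact_force: [0.8, 0.6, 0.3]
gripper_width: 0.0878
```

```bash
cat > look.py <<'E'
from h import *
import sys
np.set_printoptions(precision=4,suppress=True)
tag=sys.argv[1]; ths=sys.argv[2:]
Z={"wash_bottle_mid":.1045,"wheel_hub":.086,"handle_mid":.123,"spill_tray":0,"stain_bottle_1":0}
st=get_state(); im=optics.capture("wrist"); C=cam("wrist",st)
for th in ths:
    for d in finder.place_of(th,"wrist"): print(th,np.round(d["centre"],1),round(d["conf"],2),atz(C,d["centre"],Z[th]))
cv2.imwrite(f"pics/{tag}.png",im)
E
python3 look.py w1 wash_bottle_mid wheel_hub handle_mid
```

```text
wash_bottle_mid [311.2 241.4] 0.62 [0.5267 0.118  0.1045]
wash_bottle_mid [117.1 151.3] 0.45 [ 0.4097 -0.1178  0.1045]
wheel_hub [256.6 295.7] 0.58 [0.6207 0.0478 0.086 ]
wheel_hub [444.9 180.5] 0.39 [0.4503 0.2881 0.086 ]
handle_mid [219.2 320.6] 0.67 [ 0.6333 -0.002   0.123 ]
handle_mid [116.  154.6] 0.39 [ 0.4103 -0.1115  0.123 ]
```

View pics/w1.png

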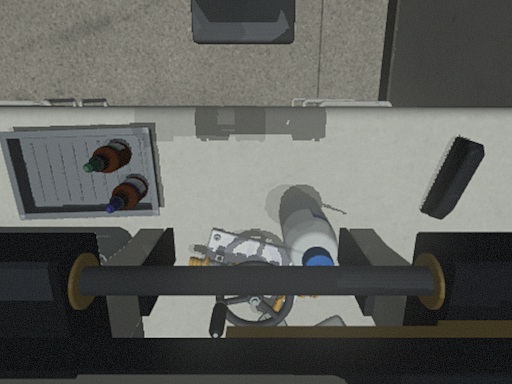

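The wrist picture shows the blue cap at (319,258), the wheel at (255,295) with the black handle at (218,320), and the tray on the left at (5..158,130..220).

```bash
python3 - <<'E'
from h import *
np.set_printoptions(precision=4,suppress=True)
im=cv2.imread("pics/w1.png"); C=cam("wrist")
h=cv2.cvtColor(im,cv2.COLOR_BGR2HSV); m=((h[...,0]>95)&(h[...,0]<125)&(h[...,1]>140)&(h[...,2]>80)); m[:,:260]=0; m[:,380:]=0
ys,xs=np.nonzero(m); print(xs.mean(),ys.mean(),xs.min(),xs.max(),ys.min(),ys.max(),len(xs))
print("cap",atz(C,((xs.min()+xs.max())/2,ys.mean()),.185),atz(C,((xs.min()+xs.max())/2,ys.mean()),.199))
cv2.imwrite("pics/w1z.png",cv2.resize(im[170:345,0:350],None,fx=2.2,fy=2.2,interpolation=2))
cv2.imwrite("pics/w1t.png",cv2.resize(im[110:240,0:180],None,fx=4,fy=4,interpolation=2))
E
```

```text
319.5431472081218 260.5989847715736 306 332 255 265 197
cap [0.5095 0.1101 0.185 ] [0.5018 0.1071 0.199 ]
```

View pics/w1z.png

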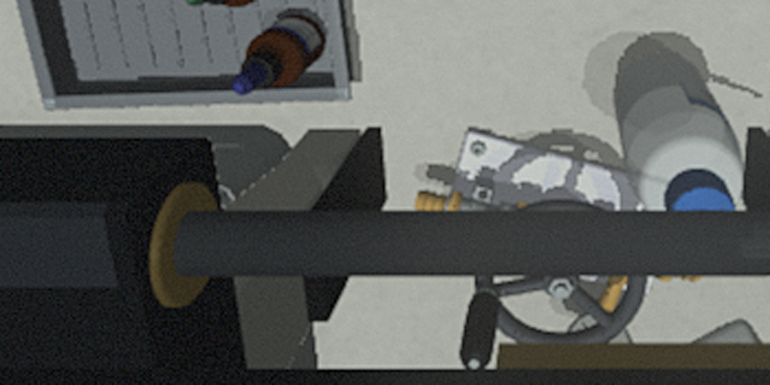

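View pics/w1t.png

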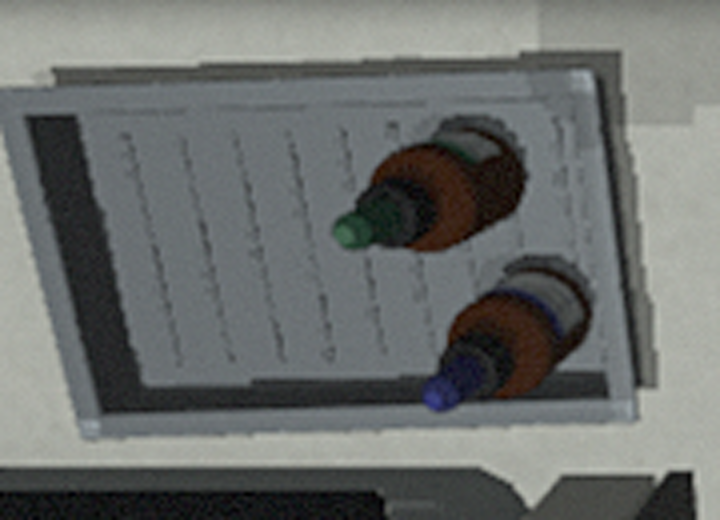

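```bash
python3 - <<'E'
from h import *
np.set_printoptions(precision=4,suppress=True)
C=cam("wrist"); Tp=cam("top")
c=[atz(C,p,.03)[:2] for p in [(0.5,132.5),(22.5,219.5),(159,215),(148.5,127.5)]]
print("rim",c,np.mean(c,0),[np.linalg.norm(c[i]-c[i-1]) for i in range(4)])
print("yaws",[np.degrees(np.arctan2(-(b-a)[0],(b-a)[1])) for a,b in [(c[0],c[3]),(c[1],c[2])]])
c=[atz(Tp,(120+q[0]/2.8,120+q[1]/2.8),.03)[:2] for q in [(415,268),(568,278),(566,374),(409,367)]]; print("top",np.mean(c,0))
print("handle top",atz(C,(215.5,334.5),.151),"base",atz(C,(220.5,304),.095))
print("hub nut",atz(C,(561/2.2,170+288/2.2),.095))
for z in(.19,.199): print("cap",proj(C,(0.52,0.113,z)), proj(Tp,(0.52,0.113,z)))
print("mask mean top cap obs",120+248/2.8,120+233/2.8)
E
```

```text
rim [array([ 0.3967, -0.3108]), array([ 0.5267, -0.3069]), array([ 0.5192, -0.1006]), array([ 0.3895, -0.1042])] [ 0.458  -0.2056] [np.float64(0.20674545746524034), np.float64(0.13003316257204667), np.float64(0.20646435779502953), np.float64(0.12968632712237504)]
yaws [np.float64(1.9823762930671889), np.float64(2.079089624869827)]
top [ 0.4544 -0.2077]
handle top [ 0.6311 -0.0052  0.151 ] base [ 0.6277 -0.0047  0.095 ]
hub nut [0.6226 0.0438 0.095 ]
cap [322.1278 272.1213] [208.2621 203.0743]
cap [323.8918 276.8828] [208.0156 202.6524]
mask mean top cap obs 208.57142857142858 203.21428571428572
```

```bash
python3 - <<'E'
from h import *
np.set_printoptions(precision=4,suppress=True)
C=cam("wrist"); T=cam("top"); S=cam("scene")
# axis fit: cap & body masks
st=cv2.imread("pics/scene0.png"); h=cv2.cvtColor(st,cv2.COLOR_BGR2HSV); m=((h[...,0]>95)&(h[...,0]<125)&(h[...,1]>120)); m[:160]=0;m[185:]=0;m[:,:180]=0;m[:,205:]=0
ys,xs=np.nonzero(m);ps=(xs.mean(),ys.mean());print(ps,xs.min(),xs.max(),ys.min(),ys.max())
tt=cv2.imread("pics/top0.png"); h=cv2.cvtColor(tt,cv2.COLOR_BGR2HSV); m=((h[...,0]>95)&(h[...,0]<125)&(h[...,1]>100)); m[:190]=0;m[215:]=0;m[:,:195]=0;m[:,220:]=0
ys,xs=np.nonzero(m);pt=(xs.mean(),ys.mean());print(pt,xs.min(),xs.max(),ys.min(),ys.max())
print(tri([ray(S,ps),ray(T,pt)]), atz(T,pt,.195),atz(S,ps,.185))
for X in (.515,.52,.525):
  print(X,proj(S,(X,.111,.185)),proj(T,(X,.111,.195)))
E
```

```text
(np.float64(193.8846153846154), np.float64(172.21153846153845)) 190 198 169 175
(np.float64(208.58333333333334), np.float64(203.08333333333334)) 205 211 199 206
(array([0.5255, 0.1143, 0.1615]), [1.3, 1.3]) [0.5193 0.1113 0.195 ] [0.4887 0.067  0.185 ]
0.515 [191.183 166.55 ] [208.5409 204.3233]
0.52 [192.3889 166.1348] [208.7028 202.8934]
0.525 [193.5883 165.7219] [208.8645 201.4655]
```

```bash
python3 -m crank '[{"dx":33,"dy":50,"dz":0,"wx":0,"wy":0,"wz":0,"hand":100},{"dx":33,"dy":51,"dz":0,"wx":0,"wy":0,"wz":0,"hand":100},{"dx":0,"dy":0,"dz":20,"wx":0,"wy":0,"wz":0,"hand":100},{"dx":0,"dy":0,"dz":20,"wx":0,"wy":0,"wz":0,"hand":100},{"dx":0,"dy":0,"dz":0,"wx":0,"wy":0,"wz":0,"hand":100}]' && python3 look.py w2 wash_bottle_mid
```

```text
time_s: 5.1
tcp_pos: [0.5213, 0.1078, 0.2524]
eef_rot: [-179.8, 0.1, 89.9]
contact_force: [-0.2, -0.7, 0.3]
gripper_width: 0.0874
```

View pics/w2.png

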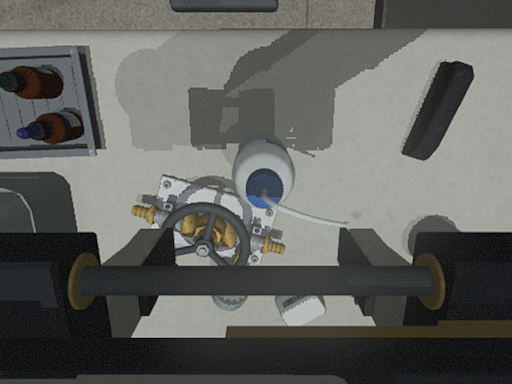

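The cap is now fully visible at about (264,188), with the body round (264,170).

```bash
python3 - <<'E'
from h import *
np.set_printoptions(precision=4,suppress=True)
im=cv2.imread("pics/w2.png"); C=cam("wrist")
h=cv2.cvtColor(im,cv2.COLOR_BGR2HSV); m=((h[...,0]>95)&(h[...,0]<125)&(h[...,1]>110)).astype(np.uint8); m[:150]=0; m[225:]=0; m[:,:230]=0;m[:,300:]=0
ys,xs=np.nonzero(m); (c,r)=cv2.minEnclosingCircle(np.c_[xs,ys].astype(np.float32)); print(c,r,xs.min(),xs.max(),ys.min(),ys.max())
for z in (.17,.185,.195): print(z,atz(C,c,z), r*np.linalg.norm(C[1]@atz(C,c,z)+C[2])/323)
cv2.imwrite("pics/w2z.png",cv2.resize(im[125:240,130:360],None,fx=3.4,fy=3.4,interpolation=2))
E
```

```text
(263.84747314453125, 191.26657104492188) 17.49990463256836 247 280 174 207
0.17 [0.5289 0.1162 0.17  ] 0.015581408966187406
0.185 [0.5243 0.1158 0.185 ] 0.014731649998031211
0.195 [0.5212 0.1156 0.195 ] 0.014165144019260417
```

View pics/w2z.png

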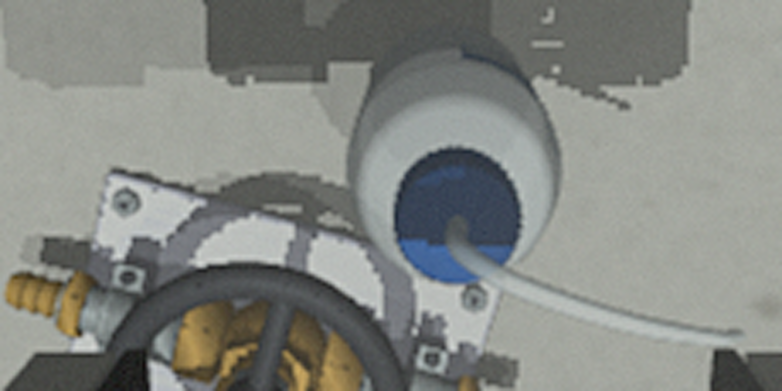

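```bash
python3 -m crank '[{"dx":8,"dy":2,"dz":0,"wx":0,"wy":0,"wz":0,"hand":100},{"dx":0,"dy":0,"dz":30,"wx":0,"wy":0,"wz":0,"hand":100},{"dx":0,"dy":0,"dz":30,"wx":0,"wy":0,"wz":0,"hand":100},{"dx":0,"dy":0,"dz":20,"wx":0,"wy":0,"wz":0,"hand":100},{"dx":0,"dy":0,"dz":12,"wx":0,"wy":0,"wz":0,"hand":100},{"dx":0,"dy":0,"dz":0,"wx":0,"wy":0,"wz":0,"hand":45},{"dx":0,"dy":0,"dz":0,"wx":0,"wy":0,"wz":0,"hand":45},{"dx":0,"dy":0,"dz":0,"wx":0,"wy":0,"wz":0,"hand":45}]' 25
```

```text
time_s: 6.2
tcp_pos: [0.5244, 0.1177, 0.1629]
eef_rot: [179.9, -0.0, 90.0]
contact_force: [0.2, 0.0, -0.2]
gripper_width: 0.0632
```

```bash
python3 -m crank '[{"dx":0,"dy":0,"dz":0,"wx":0,"wy":0,"wz":0,"hand":0},{"dx":0,"dy":0,"dz":0,"wx":0,"wy":0,"wz":0,"hand":0},{"dx":0,"dy":0,"dz":0,"wx":0,"wy":0,"wz":0,"hand":0},{"dx":0,"dy":0,"dz":0,"wx":0,"wy":0,"wz":0,"hand":0},{"dx":0,"dy":0,"dz":0,"wx":0,"wy":0,"wz":0,"hand":0},{"dx":0,"dy":0,"dz":0,"wx":0,"wy":0,"wz":0,"hand":0},{"dx":0,"dy":0,"dz":0,"wx":0,"wy":0,"wz":0,"hand":0}]' 30
```

```text
time_s: 7.08
tcp_pos: [0.524, 0.1174, 0.162]
eef_rot: [180.0, 0.0, 90.0]
contact_force: [0.3, -0.1, 1.4]
gripper_width: 0.0323
```

```bash
python3 -m crank '[{"dx":0,"dy":0,"dz":-10,"wx":0,"wy":0,"wz":0,"hand":0},{"dx":0,"dy":0,"dz":-20,"wx":0,"wy":0,"wz":0,"hand":0},{"dx":0,"dy":0,"dz":0,"wx":0,"wy":0,"wz":0,"hand":0},{"dx":0,"dy":0,"dz":0,"wx":0,"wy":0,"wz":0,"hand":0}]' && python3 look.py w3 && python3 -c "
from h import *
cv2.imwrite('pics/s3.png',cv2.resize(optics.capture('scene')[100:330,100:400],None,fx=2.5,fy=2.5))"
```

```text
time_s: 7.58
tcp_pos: [0.5235, 0.1175, 0.1913]
eef_rot: [-180.0, -0.0, 90.0]
contact_force: [0.0, 0.7, -2.6]
gripper_width: 0.0325
```

View pics/s3.png

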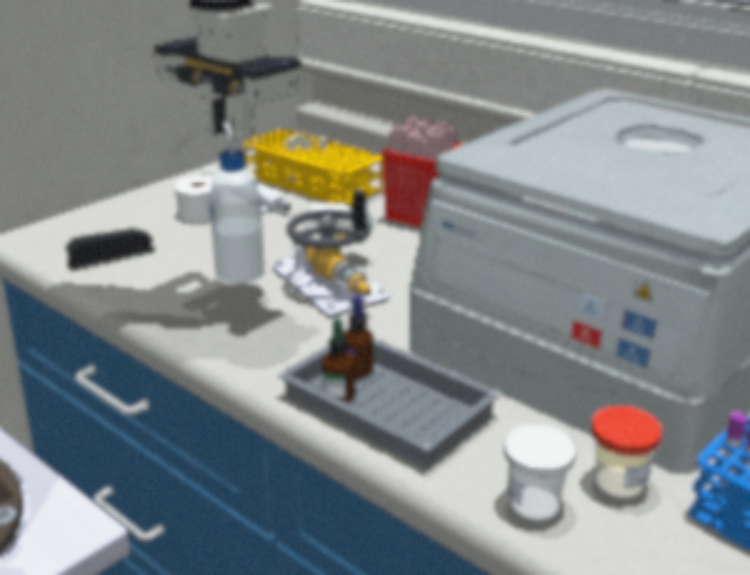

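View pics/w3.png

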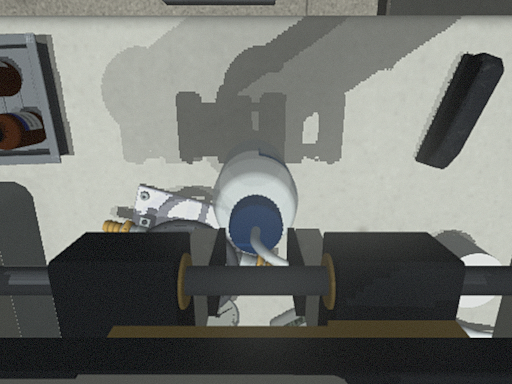

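```bash
python3 -m crank '[{"dx":0,"dy":0,"dz":-20,"wx":0,"wy":0,"wz":0,"hand":0},{"dx":0,"dy":0,"dz":-30,"wx":0,"wy":0,"wz":0,"hand":0},{"dx":0,"dy":0,"dz":-30,"wx":0,"wy":0,"wz":0,"hand":0},{"dx":0,"dy":-5,"dz":-20,"wx":0,"wy":0,"wz":0,"hand":0},{"dx":-15,"dy":-10,"dz":-10,"wx":0,"wy":0,"wz":0,"hand":0},{"dx":-30,"dy":-10,"dz":0,"wx":0,"wy":0,"wz":0,"hand":0},{"dx":-40,"dy":-10,"dz":0,"wx":0,"wy":0,"wz":0,"hand":0},{"dx":-40,"dy":-10,"dz":0,"wx":0,"wy":0,"wz":0,"hand":0},{"dx":-40,"dy":-10,"dz":0,"wx":0,"wy":0,"wz":0,"hand":0},{"dx":-40,"dy":-10,"dz":0,"wx":0,"wy":0,"wz":0,"hand":0}]'
```

```text
time_s: 8.93
tcp_pos: [0.4574, -0.0892, 0.3012]
eef_rot: [-179.9, -0.0, 90.0]
contact_force: [0.4, -0.9, -1.8]
gripper_width: 0.0324
```

```bash
python3 -m crank '[{"dx":-40,"dy":0,"dz":0,"wx":0,"wy":0,"wz":0,"hand":0},{"dx":-40,"dy":0,"dz":0,"wx":0,"wy":0,"wz":0,"hand":0},{"dx":-40,"dy":0,"dz":0,"wx":0,"wy":0,"wz":0,"hand":0},{"dx":-25,"dy":0,"dz":0,"wx":0,"wy":0,"wz":0,"hand":0},{"dx":-13,"dy":0,"dz":0,"wx":0,"wy":0,"wz":0,"hand":0},{"dx":0,"dy":0,"dz":0,"wx":0,"wy":0,"wz":0,"hand":0},{"dx":0,"dy":0,"dz":0,"wx":0,"wy":0,"wz":0,"hand":0}]' && python3 look.py w4 && python3 -c "
from h import *
cv2.imwrite('pics/s4.png',cv2.resize(optics.capture('scene')[100:330,100:400],None,fx=2.5,fy=2.5))"
```

```text
time_s: 9.8
tcp_pos: [0.4587, -0.245, 0.3018]
eef_rot: [-180.0, -0.0, 90.0]
contact_force: [-0.1, -0.4, -2.1]
gripper_width: 0.0324
```

View pics/s4.png

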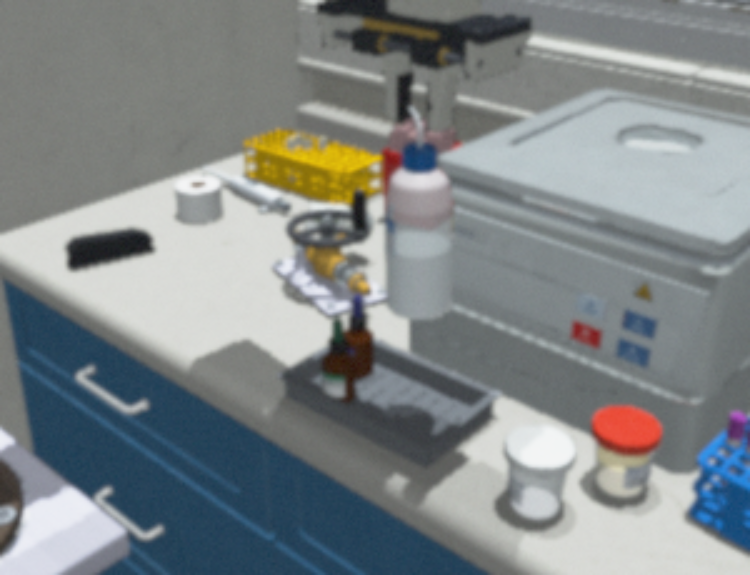

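View pics/w4.png

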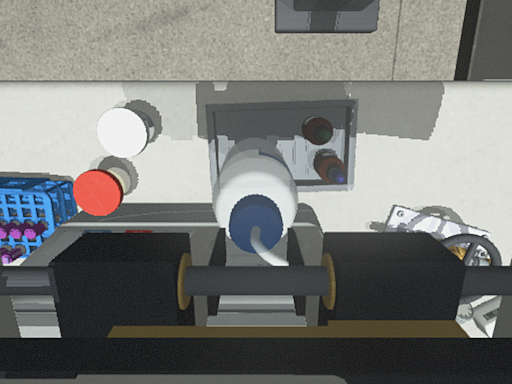

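The bottle hangs upright above the tray. The tray rim corners are at (208,103), (357,100) and (352,188).

```bash
python3 - <<'E'
from h import *
np.set_printoptions(precision=4,suppress=True)
C=cam("wrist"); c=[atz(C,p,.03)[:2] for p in [(208,103.5),(357,100),(352,188.5)]]; print(c,(c[0]+c[2])/2,np.linalg.norm(c[0]-c[1]),np.linalg.norm(c[2]-c[1]))
E
python3 -m crank '[{"dx":0,"dy":0,"dz":20,"wx":0,"wy":0,"wz":0,"hand":0},{"dx":0,"dy":0,"dz":30,"wx":0,"wy":0,"wz":0,"hand":0},{"dx":0,"dy":0,"dz":30,"wx":0,"wy":0,"wz":0,"hand":0},{"dx":0,"dy":0,"dz":20,"wx":0,"wy":0,"wz":0,"hand":0},{"dx":0,"dy":0,"dz":0,"wx":0,"wy":0,"wz":0,"hand":0}]'
```

```text
[array([ 0.3955, -0.3103]), array([ 0.3909, -0.1047]), array([ 0.518 , -0.1008])] [ 0.4568 -0.2055] 0.20557676769094158 0.12721283650806833
time_s: 10.52
tcp_pos: [0.4581, -0.2447, 0.2008]
eef_rot: [-179.8, -0.0, 90.1]
contact_force: [-0.1, 0.0, -1.9]
gripper_width: 0.0323
```

```bash
python3 -m crank '[{"dx":0,"dy":0,"dz":15,"wx":0,"wy":0,"wz":0,"hand":0},{"dx":0,"dy":0,"dz":10,"wx":0,"wy":0,"wz":0,"hand":0},{"dx":0,"dy":0,"dz":5,"wx":0,"wy":0,"wz":0,"hand":0},{"dx":0,"dy":0,"dz":2,"wx":0,"wy":0,"wz":0,"hand":0},{"dx":0,"dy":0,"dz":0,"wx":0,"wy":0,"wz":0,"hand":0},{"dx":0,"dy":0,"dz":0,"wx":0,"wy":0,"wz":0,"hand":0}]'
```

```text
time_s: 11.28
tcp_pos: [0.4591, -0.2456, 0.1703]
eef_rot: [180.0, 0.0, 90.0]
contact_force: [-0.3, 0.0, -2.7]
gripper_width: 0.0322
```

```bash
python3 -m crank '[{"dx":0,"dy":0,"dz":2,"wx":0,"wy":0,"wz":0,"hand":0},{"dx":0,"dy":0,"dz":0,"wx":0,"wy":0,"wz":0,"hand":0}]';  python3 -m crank '[{"dx":0,"dy":0,"dz":1,"wx":0,"wy":0,"wz":0,"hand":0},{"dx":0,"dy":0,"dz":0,"wx":0,"wy":0,"wz":0,"hand":0}]'; python3 -m crank '[{"dx":0,"dy":0,"dz":1,"wx":0,"wy":0,"wz":0,"hand":0},{"dx":0,"dy":0,"dz":0,"wx":0,"wy":0,"wz":0,"hand":0}]'
```

```text
time_s: 11.52
tcp_pos: [0.4589, -0.2455, 0.1679]
eef_rot: [-180.0, -0.0, 90.0]
contact_force: [0.1, 0.6, -3.1]
gripper_width: 0.0323
time_s: 11.78
tcp_pos: [0.4589, -0.2455, 0.1669]
eef_rot: [-180.0, -0.0, 90.0]
contact_force: [-0.2, 0.1, -2.8]
gripper_width: 0.0323
time_s: 12.02
tcp_pos: [0.4591, -0.2456, 0.1661]
eef_rot: [180.0, 0.0, 90.0]
contact_force: [-0.1, -0.9, -1.2]
gripper_width: 0.0324
```

Contact is beginning, so I'll go down one more millimetre and release.

```bash
python3 -m crank '[{"dx":0,"dy":0,"dz":1,"wx":0,"wy":0,"wz":0,"hand":0},{"dx":0,"dy":0,"dz":0,"wx":0,"wy":0,"wz":0,"hand":0}]'; python3 -m crank '[{"dx":0,"dy":0,"dz":0,"wx":0,"wy":0,"wz":0,"hand":100},{"dx":0,"dy":0,"dz":0,"wx":0,"wy":0,"wz":0,"hand":100},{"dx":0,"dy":0,"dz":0,"wx":0,"wy":0,"wz":0,"hand":100},{"dx":0,"dy":0,"dz":0,"wx":0,"wy":0,"wz":0,"hand":100},{"dx":0,"dy":0,"dz":0,"wx":0,"wy":0,"wz":0,"hand":100},{"dx":0,"dy":0,"dz":0,"wx":0,"wy":0,"wz":0,"hand":100}]'
```

```text
time_s: 12.28
tcp_pos: [0.4597, -0.246, 0.1659]
eef_rot: [179.9, 0.1, 90.0]
contact_force: [0.5, -1.0, 4.6]
gripper_width: 0.0326
time_s: 13.02
tcp_pos: [0.4589, -0.2455, 0.1649]
eef_rot: [-180.0, -0.0, 90.0]
contact_force: [0.9, -0.4, 0.6]
gripper_width: 0.0853
```

```bash
python3 -m crank '[{"dx":0,"dy":0,"dz":-20,"wx":0,"wy":0,"wz":0,"hand":100},{"dx":0,"dy":0,"dz":-40,"wx":0,"wy":0,"wz":0,"hand":100},{"dx":0,"dy":0,"dz":-40,"wx":0,"wy":0,"wz":0,"hand":100},{"dx":0,"dy":0,"dz":0,"wx":0,"wy":0,"wz":0,"hand":100}]' && python3 look.py w5 wash_bottle_mid spill_tray && python3 -c "
from h import *
cv2.imwrite('pics/s5.png',cv2.resize(optics.capture('scene')[100:330,100:400],None,fx=2.5,fy=2.5))"
```

```text
time_s: 13.52
tcp_pos: [0.4606, -0.2461, 0.2684]
eef_rot: [179.7, 0.1, 90.0]
contact_force: [-0.4, 0.5, -0.8]
gripper_width: 0.0875
spill_tray [283.6 149.2] 0.58 [ 0.4617 -0.2063  0.    ]
spill_tray [327.9 164.5] 0.26 [ 0.484  -0.1417  0.    ]
```

View pics/s5.png

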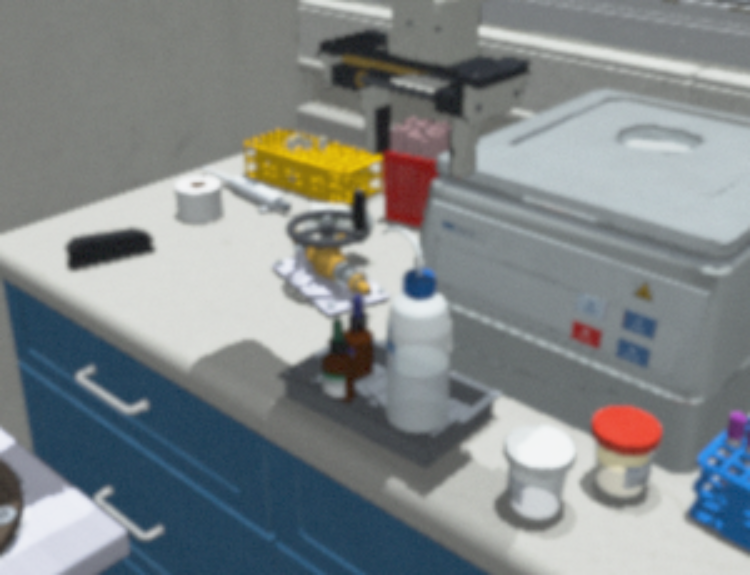

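View pics/w5.png

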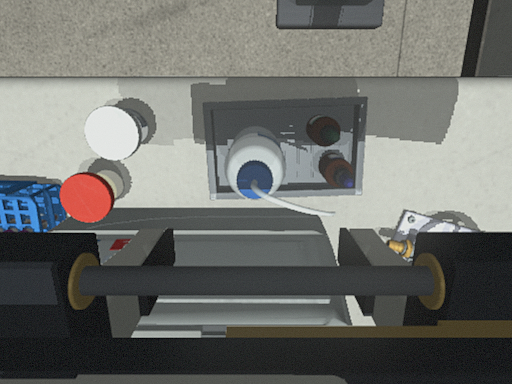

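The bottle stands upright on the tray floor at (420,360) in the scene crop, clear of the amber bottles. Next I'll take a close look at the handle.

```bash
python3 -m crank '[{"dx":40,"dy":0,"dz":-10,"wx":0,"wy":0,"wz":0,"hand":100},{"dx":50,"dy":0,"dz":0,"wx":0,"wy":0,"wz":0,"hand":90},{"dx":50,"dy":10,"dz":0,"wx":0,"wy":0,"wz":0,"hand":80},{"dx":50,"dy":30,"dz":0,"wx":0,"wy":0,"wz":0,"hand":60},{"dx":40,"dy":40,"dz":0,"wx":0,"wy":0,"wz":0,"hand":60},{"dx":30,"dy":40,"dz":0,"wx":0,"wy":0,"wz":0,"hand":60},{"dx":0,"dy":20,"dz":0,"wx":0,"wy":0,"wz":0,"hand":60},{"dx":0,"dy":0,"dz":0,"wx":0,"wy":0,"wz":0,"hand":60},{"dx":0,"dy":0,"dz":0,"wx":0,"wy":0,"wz":0,"hand":60}]' && python3 look.py w6 wheel_hub handle_mid
```

```text
time_s: 14.85
tcp_pos: [0.5982, 0.0142, 0.2741]
eef_rot: [-179.9, 0.0, 90.0]
contact_force: [0.4, -0.5, 0.4]
gripper_width: 0.0523
wheel_hub [286.5 179.2] 0.76 [0.6205 0.0518 0.086 ]
handle_mid [239.6 197.3] 0.93 [ 0.6315 -0.0033  0.123 ]
```

View pics/w6.png

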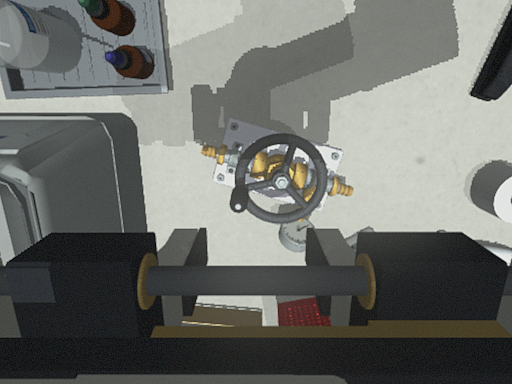

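```bash
python3 - <<'E'
from h import *
np.set_printoptions(precision=4,suppress=True)
im=cv2.imread("pics/w6.png"); cv2.imwrite("pics/w6z.png",cv2.resize(im[120:235,190:360],None,fx=4.5,fy=4.5,interpolation=2))
E
```

```text
(no output)
```

View pics/w6z.png

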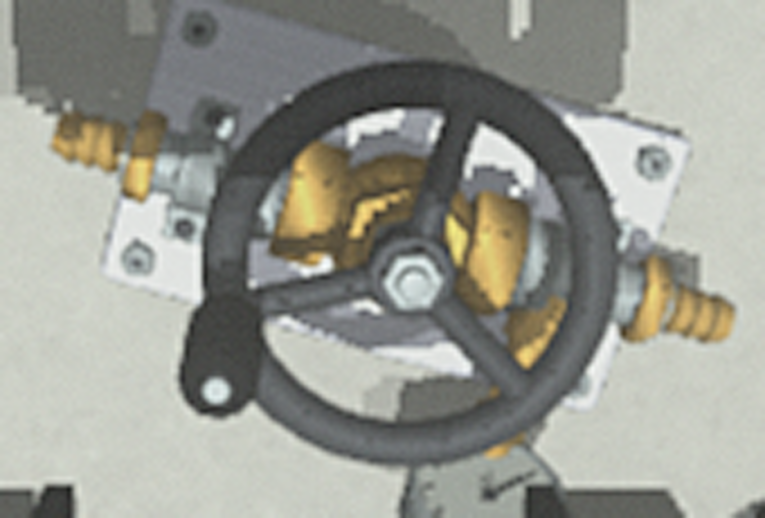

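```bash
python3 - <<'E'
from h import *
np.set_printoptions(precision=4,suppress=True)
C=cam("wrist")
hub=atz(C,(281.1,178.3),.087); print("hub",hub,"nut",atz(C,(190+410/4.5,120+284/4.5),.1))
for z in (.151,.153): 
  h=atz(C,(190+214.5/4.5,120+391/4.5),z); print("handle top",h,np.linalg.norm((h-hub)[:2]),np.degrees(np.arctan2(*(h-hub)[1::-1])))
for th in range(0,360,90): 
  print(proj(C,hub+.0565*np.array([np.cos(np.radians(th)),np.sin(np.radians(th)),0])))
print(get_state()["tcp_pos"])
E
```

```text
hub [0.6199 0.0453 0.087 ] nut [0.6224 0.0444 0.1   ]
handle top [ 0.6336 -0.004   0.151 ] 0.05119674327685915 -74.47398770854592
handle top [ 0.6329 -0.0039  0.153 ] 0.05089429365065819 -75.21346931647767
[280.1556 221.7413]
[327.8204 178.2359]
[282.1262 131.0985]
[234.3729 178.3641]
[0.5983 0.0141 0.2752]
```

```bash
python3 -m crank '[{"dx":-9,"dy":17,"dz":20,"wx":0,"wy":0,"wz":0,"hand":60},{"dx":-9,"dy":17,"dz":40,"wx":0,"wy":0,"wz":0,"hand":60},{"dx":0,"dy":0,"dz":30,"wx":0,"wy":0,"wz":0,"hand":60},{"dx":0,"dy":0,"dz":10,"wx":0,"wy":0,"wz":0,"hand":60},{"dx":0,"dy":0,"dz":0,"wx":0,"wy":0,"wz":0,"hand":60}]' && python3 look.py w7 handle_mid
```

```text
time_s: 15.62
tcp_pos: [0.6328, -0.0039, 0.1746]
eef_rot: [-179.9, 0.0, 90.0]
contact_force: [0.2, -0.4, 0.4]
gripper_width: 0.0527
handle_mid [253.1 195.6] 0.58 [ 0.6327 -0.0054  0.123 ]
```

View pics/w7.png

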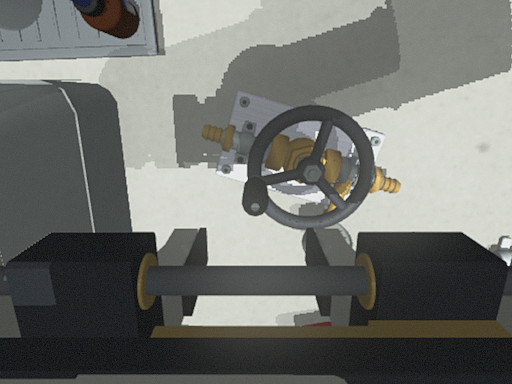

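The handle sits at (255,200), centred between the open fingers, so I'll descend and grip.

```bash
python3 -m crank '[{"dx":0,"dy":0,"dz":20,"wx":0,"wy":0,"wz":0,"hand":60},{"dx":0,"dy":0,"dz":20,"wx":0,"wy":0,"wz":0,"hand":60},{"dx":0,"dy":0,"dz":15,"wx":0,"wy":0,"wz":0,"hand":60},{"dx":0,"dy":0,"dz":9,"wx":0,"wy":0,"wz":0,"hand":60},{"dx":0,"dy":0,"dz":0,"wx":0,"wy":0,"wz":0,"hand":60}]' && python3 -m crank '[{"dx":0,"dy":0,"dz":0,"wx":0,"wy":0,"wz":0,"hand":0},{"dx":0,"dy":0,"dz":0,"wx":0,"wy":0,"wz":0,"hand":0},{"dx":0,"dy":0,"dz":0,"wx":0,"wy":0,"wz":0,"hand":0},{"dx":0,"dy":0,"dz":0,"wx":0,"wy":0,"wz":0,"hand":0},{"dx":0,"dy":0,"dz":0,"wx":0,"wy":0,"wz":0,"hand":0},{"dx":0,"dy":0,"dz":0,"wx":0,"wy":0,"wz":0,"hand":0}]' 30
```

```text
time_s: 16.35
tcp_pos: [0.6329, -0.0035, 0.1109]
eef_rot: [-180.0, 0.0, 90.0]
contact_force: [-0.4, -0.1, 0.1]
gripper_width: 0.0525
time_s: 17.1
tcp_pos: [0.633, -0.0045, 0.1113]
eef_rot: [180.0, 0.1, 90.0]
contact_force: [0.2, -5.0, 1.5]
gripper_width: 0.0184
```

```bash
cat > arc.py <<'E'
import numpy as np,sys
a0,step,n=map(float,sys.argv[1:4]); r=50.
for i in range(int(n)):
    a,b=np.radians(a0+i*step),np.radians(a0+(i+1)*step)
    print(round(a0+(i+1)*step,1),"dx(Y) %.1f dy(X) %.1f dz %.2f"%(r*(np.sin(b)-np.sin(a)),r*(np.cos(b)-np.cos(a)),-2*step/360))
E
python3 arc.py -76 -15 24
```

```text
-91.0 dx(Y) -1.5 dy(X) -13.0 dz 0.08
-106.0 dx(Y) 1.9 dy(X) -12.9 dz 0.08
-121.0 dx(Y) 5.2 dy(X) -12.0 dz 0.08
-136.0 dx(Y) 8.1 dy(X) -10.2 dz 0.08
-151.0 dx(Y) 10.5 dy(X) -7.8 dz 0.08
-166.0 dx(Y) 12.1 dy(X) -4.8 dz 0.08
-181.0 dx(Y) 13.0 dy(X) -1.5 dz 0.08
-196.0 dx(Y) 12.9 dy(X) 1.9 dz 0.08
-211.0 dx(Y) 12.0 dy(X) 5.2 dz 0.08
-226.0 dx(Y) 10.2 dy(X) 8.1 dz 0.08
-241.0 dx(Y) 7.8 dy(X) 10.5 dz 0.08
-256.0 dx(Y) 4.8 dy(X) 12.1 dz 0.08
-271.0 dx(Y) 1.5 dy(X) 13.0 dz 0.08
-286.0 dx(Y) -1.9 dy(X) 12.9 dz 0.08
-301.0 dx(Y) -5.2 dy(X) 12.0 dz 0.08
-316.0 dx(Y) -8.1 dy(X) 10.2 dz 0.08
-331.0 dx(Y) -10.5 dy(X) 7.8 dz 0.08
-346.0 dx(Y) -12.1 dy(X) 4.8 dz 0.08
-361.0 dx(Y) -13.0 dy(X) 1.5 dz 0.08
-376.0 dx(Y) -12.9 dy(X) -1.9 dz 0.08
-391.0 dx(Y) -12.0 dy(X) -5.2 dz 0.08
-406.0 dx(Y) -10.2 dy(X) -8.1 dz 0.08
-421.0 dx(Y) -7.8 dy(X) -10.5 dz 0.08
-436.0 dx(Y) -4.8 dy(X) -12.1 dz 0.08
```

```bash
python3 -m crank '[{"dx":-1.5,"dy":-13,"dz":0.1,"wx":0,"wy":0,"wz":0,"hand":0},{"dx":1.9,"dy":-12.9,"dz":0.1,"wx":0,"wy":0,"wz":0,"hand":0}]' && python3 -m crank '[{"dx":5.2,"dy":-12,"dz":0.1,"wx":0,"wy":0,"wz":0,"hand":0},{"dx":8.1,"dy":-10.2,"dz":0.1,"wx":0,"wy":0,"wz":0,"hand":0}]' && python3 -m crank '[{"dx":10.5,"dy":-7.8,"dz":0,"wx":0,"wy":0,"wz":0,"hand":0}]'
```

```text
time_s: 17.35
tcp_pos: [0.6082, -0.0041, 0.1112]
eef_rot: [179.9, 0.1, 90.0]
contact_force: [4.5, -3.0, -1.3]
gripper_width: 0.0179
time_s: 17.6
tcp_pos: [0.5853, 0.0096, 0.111]
eef_rot: [179.9, 0.0, 90.0]
contact_force: [5.5, -3.1, -1.1]
gripper_width: 0.0187
time_s: 17.73
tcp_pos: [0.5775, 0.0204, 0.1109]
eef_rot: [179.9, 0.0, 90.0]
contact_force: [5.3, -4.2, -2.7]
gripper_width: 0.0181
```

```bash
python3 -m crank '[{"dx":12.1,"dy":-4.8,"dz":0.1,"wx":0,"wy":0,"wz":0,"hand":0}]' && python3 -m crank '[{"dx":13,"dy":-1.5,"dz":0,"wx":0,"wy":0,"wz":0,"hand":0}]' 
```

```text
time_s: 17.85
tcp_pos: [0.5728, 0.0326, 0.1108]
eef_rot: [179.9, 0.0, 90.0]
contact_force: [5.1, -4.2, -3.4]
gripper_width: 0.018
time_s: 17.98
tcp_pos: [0.5715, 0.0456, 0.1108]
eef_rot: [179.9, 0.0, 90.0]
contact_force: [5.8, -5.7, -5.0]
gripper_width: 0.0179
```

```bash
python3 -m crank '[{"dx":12.9,"dy":2.2,"dz":0.1,"wx":0,"wy":0,"wz":0,"hand":0}]' && python3 -m crank '[{"dx":12,"dy":5.4,"dz":0.1,"wx":0,"wy":0,"wz":0,"hand":0}]' 
```

```text
time_s: 18.1
tcp_pos: [0.5716, 0.0538, 0.1106]
eef_rot: [-179.8, 0.5, 90.1]
contact_force: [4.9, -50.0, 3.0]
gripper_width: 0.0181
time_s: 18.23
tcp_pos: [0.5729, 0.058, 0.1103]
eef_rot: [-179.3, 1.1, 90.0]
contact_force: [-4.7, -59.4, 12.2]
gripper_width: 0.0259
```

```bash
python3 -m crank '[{"dx":-13,"dy":-6,"dz":0,"wx":0,"wy":0,"wz":0,"hand":0},{"dx":0,"dy":0,"dz":0,"wx":0,"wy":0,"wz":0,"hand":0}]'
```

```text
time_s: 18.48
tcp_pos: [0.5715, 0.0518, 0.1105]
eef_rot: [-179.9, 0.4, 89.9]
contact_force: [4.3, -24.7, -0.7]
gripper_width: 0.0179
```

```bash
python3 -m crank '[{"dx":0,"dy":0,"dz":0,"wx":0,"wy":0,"wz":0,"hand":0},{"dx":0,"dy":0,"dz":0,"wx":0,"wy":0,"wz":0,"hand":0}]' && python3 look.py w8 wheel_hub handle_mid && python3 -m crank '[{"dx":-1.5,"dy":0,"dz":0,"wx":0,"wy":0,"wz":0,"hand":0},{"dx":0,"dy":0,"dz":0,"wx":0,"wy":0,"wz":0,"hand":0}]'
```

```text
time_s: 18.73
tcp_pos: [0.5715, 0.0519, 0.1105]
eef_rot: [-179.8, 0.4, 90.0]
contact_force: [3.7, -25.7, 1.6]
gripper_width: 0.0182
wheel_hub [248.9 268.3] 0.81 [0.6197 0.047  0.086 ]
handle_mid [254.5 231. ] 0.9 [0.5732 0.0518 0.123 ]
time_s: 19.12
tcp_pos: [0.5716, 0.0515, 0.1105]
eef_rot: [-179.9, 0.3, 90.0]
contact_force: [3.7, -20.5, 1.1]
gripper_width: 0.0183
```

View pics/w8.png

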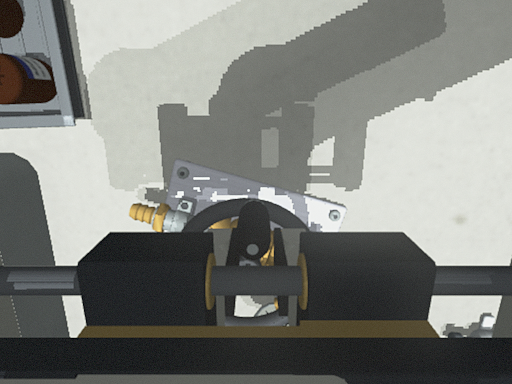

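Turning stopped hard about 110° clockwise of the start, 0.31 of a turn, which fits the stated 0.25–0.65. The handle is at about (0.5715, 0.050), and it was pressed there with 20–60 N for about a second. Next comes the back-off.

```bash
python3 -m crank '[{"dx":-4.5,"dy":0,"dz":0,"wx":0,"wy":0,"wz":0,"hand":0},{"dx":0,"dy":0,"dz":0,"wx":0,"wy":0,"wz":0,"hand":0}]' 45; python3 arc.py 174 15 24
```

```text
time_s: 19.38
tcp_pos: [0.5719, 0.0506, 0.1105]
eef_rot: [-180.0, 0.1, 90.0]
contact_force: [-0.5, -6.6, 3.5]
gripper_width: 0.0179
189.0 dx(Y) -13.0 dy(X) 0.3 dz -0.08
204.0 dx(Y) -12.5 dy(X) 3.7 dz -0.08
219.0 dx(Y) -11.1 dy(X) 6.8 dz -0.08
234.0 dx(Y) -9.0 dy(X) 9.5 dz -0.08
249.0 dx(Y) -6.2 dy(X) 11.5 dz -0.08
264.0 dx(Y) -3.0 dy(X) 12.7 dz -0.08
279.0 dx(Y) 0.3 dy(X) 13.0 dz -0.08
294.0 dx(Y) 3.7 dy(X) 12.5 dz -0.08
309.0 dx(Y) 6.8 dy(X) 11.1 dz -0.08
324.0 dx(Y) 9.5 dy(X) 9.0 dz -0.08
339.0 dx(Y) 11.5 dy(X) 6.2 dz -0.08
354.0 dx(Y) 12.7 dy(X) 3.0 dz -0.08
369.0 dx(Y) 13.0 dy(X) -0.3 dz -0.08
384.0 dx(Y) 12.5 dy(X) -3.7 dz -0.08
399.0 dx(Y) 11.1 dy(X) -6.8 dz -0.08
414.0 dx(Y) 9.0 dy(X) -9.5 dz -0.08
429.0 dx(Y) 6.2 dy(X) -11.5 dz -0.08
444.0 dx(Y) 3.0 dy(X) -12.7 dz -0.08
459.0 dx(Y) -0.3 dy(X) -13.0 dz -0.08
474.0 dx(Y) -3.7 dy(X) -12.5 dz -0.08
489.0 dx(Y) -6.8 dy(X) -11.1 dz -0.08
504.0 dx(Y) -9.5 dy(X) -9.0 dz -0.08
519.0 dx(Y) -11.5 dy(X) -6.2 dz -0.08
534.0 dx(Y) -12.7 dy(X) -3.0 dz -0.08
```

```bash
python3 -m crank '[{"dx":-14,"dy":0.3,"dz":-0.1,"wx":0,"wy":0,"wz":0,"hand":0},{"dx":-12.5,"dy":3.7,"dz":-0.1,"wx":0,"wy":0,"wz":0,"hand":0},{"dx":-11.1,"dy":6.8,"dz":-0.1,"wx":0,"wy":0,"wz":0,"hand":0},{"dx":-9,"dy":9.5,"dz":-0.1,"wx":0,"wy":0,"wz":0,"hand":0},{"dx":-6.2,"dy":11.5,"dz":0,"wx":0,"wy":0,"wz":0,"hand":0},{"dx":-3,"dy":12.7,"dz":-0.1,"wx":0,"wy":0,"wz":0,"hand":0}]'
```

```text
time_s: 20.12
tcp_pos: [0.6151, -0.0054, 0.111]
eef_rot: [-179.8, 0.1, 90.0]
contact_force: [-6.0, -3.4, 6.1]
gripper_width: 0.0172
```

```bash
python3 -m crank '[{"dx":0.3,"dy":13,"dz":-0.1,"wx":0,"wy":0,"wz":0,"hand":0},{"dx":3.7,"dy":12.5,"dz":-0.1,"wx":0,"wy":0,"wz":0,"hand":0},{"dx":6.8,"dy":11.1,"dz":-0.1,"wx":0,"wy":0,"wz":0,"hand":0},{"dx":9.5,"dy":9,"dz":-0.1,"wx":0,"wy":0,"wz":0,"hand":0},{"dx":11.5,"dy":6.2,"dz":-0.1,"wx":0,"wy":0,"wz":0,"hand":0},{"dx":12.7,"dy":3,"dz":0,"wx":0,"wy":0,"wz":0,"hand":0}]'
```

```text
time_s: 20.88
tcp_pos: [0.6716, 0.0399, 0.1115]
eef_rot: [-180.0, 0.1, 90.0]
contact_force: [-4.0, -5.4, 5.6]
gripper_width: 0.0177
```

```bash
python3 -m crank '[{"dx":13,"dy":-0.3,"dz":-0.1,"wx":0,"wy":0,"wz":0,"hand":0},{"dx":12.5,"dy":-3.7,"dz":-0.1,"wx":0,"wy":0,"wz":0,"hand":0},{"dx":11.1,"dy":-6.8,"dz":-0.1,"wx":0,"wy":0,"wz":0,"hand":0},{"dx":9,"dy":-9.5,"dz":-0.1,"wx":0,"wy":0,"wz":0,"hand":0},{"dx":6.2,"dy":-11.5,"dz":0,"wx":0,"wy":0,"wz":0,"hand":0},{"dx":3,"dy":-12.7,"dz":-0.1,"wx":0,"wy":0,"wz":0,"hand":0}]' && python3 -m crank '[{"dx":-0.3,"dy":-13,"dz":-0.1,"wx":0,"wy":0,"wz":0,"hand":0},{"dx":-3.7,"dy":-12.5,"dz":-0.1,"wx":0,"wy":0,"wz":0,"hand":0},{"dx":-6.8,"dy":-11.1,"dz":-0.1,"wx":0,"wy":0,"wz":0,"hand":0},{"dx":-9.5,"dy":-9,"dz":-0.1,"wx":0,"wy":0,"wz":0,"hand":0},{"dx":-11.5,"dy":-6.2,"dz":-0.1,"wx":0,"wy":0,"wz":0,"hand":0},{"dx":-12.7,"dy":-3,"dz":0,"wx":0,"wy":0,"wz":0,"hand":0}]' && python3 look.py w9 handle_mid
```

```text
time_s: 21.62
tcp_pos: [0.6276, 0.0941, 0.1121]
eef_rot: [179.9, 0.1, 90.0]
contact_force: [4.3, -10.0, -0.4]
gripper_width: 0.0179
time_s: 22.38
tcp_pos: [0.5725, 0.0526, 0.1125]
eef_rot: [179.9, -0.2, 90.0]
contact_force: [-2.2, 5.3, 3.8]
gripper_width: 0.0176
handle_mid [258.  230.2] 0.59 [0.5746 0.0545 0.123 ]
```

View pics/w9.png

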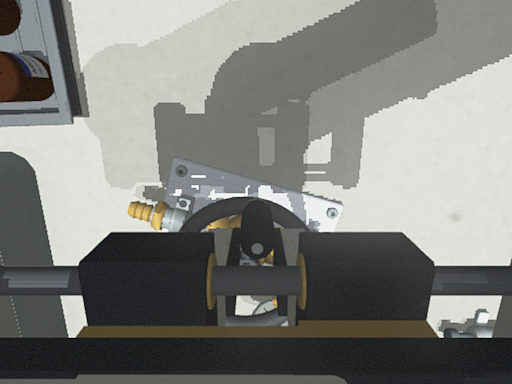

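One turn is complete with the handle still held. Second turn next.

```bash
python3 -m crank '[{"dx":-13,"dy":0.3,"dz":-0.1,"wx":0,"wy":0,"wz":0,"hand":0},{"dx":-12.5,"dy":3.7,"dz":-0.1,"wx":0,"wy":0,"wz":0,"hand":0},{"dx":-11.1,"dy":6.8,"dz":-0.1,"wx":0,"wy":0,"wz":0,"hand":0},{"dx":-9,"dy":9.5,"dz":-0.1,"wx":0,"wy":0,"wz":0,"hand":0},{"dx":-6.2,"dy":11.5,"dz":0,"wx":0,"wy":0,"wz":0,"hand":0},{"dx":-3,"dy":12.7,"dz":-0.1,"wx":0,"wy":0,"wz":0,"hand":0}]' && python3 -m crank '[{"dx":0.3,"dy":13,"dz":-0.1,"wx":0,"wy":0,"wz":0,"hand":0},{"dx":3.7,"dy":12.5,"dz":-0.1,"wx":0,"wy":0,"wz":0,"hand":0},{"dx":6.8,"dy":11.1,"dz":-0.1,"wx":0,"wy":0,"wz":0,"hand":0},{"dx":9.5,"dy":9,"dz":-0.1,"wx":0,"wy":0,"wz":0,"hand":0},{"dx":11.5,"dy":6.2,"dz":-0.1,"wx":0,"wy":0,"wz":0,"hand":0},{"dx":12.7,"dy":3,"dz":0,"wx":0,"wy":0,"wz":0,"hand":0}]'
```

```text
time_s: 23.22
tcp_pos: [0.6154, -0.0056, 0.113]
eef_rot: [-179.8, 0.1, 90.0]
contact_force: [-5.7, -2.6, 7.0]
gripper_width: 0.0175
time_s: 23.98
tcp_pos: [0.6716, 0.0396, 0.1135]
eef_rot: [-179.9, 0.1, 90.0]
contact_force: [-4.4, -5.0, 6.4]
gripper_width: 0.0178
```

```bash
python3 -m crank '[{"dx":13,"dy":-0.3,"dz":-0.1,"wx":0,"wy":0,"wz":0,"hand":0},{"dx":12.5,"dy":-3.7,"dz":-0.1,"wx":0,"wy":0,"wz":0,"hand":0},{"dx":11.1,"dy":-6.8,"dz":-0.1,"wx":0,"wy":0,"wz":0,"hand":0},{"dx":9,"dy":-9.5,"dz":-0.1,"wx":0,"wy":0,"wz":0,"hand":0},{"dx":6.2,"dy":-11.5,"dz":0,"wx":0,"wy":0,"wz":0,"hand":0},{"dx":3,"dy":-12.7,"dz":-0.1,"wx":0,"wy":0,"wz":0,"hand":0}]' && python3 -m crank '[{"dx":-0.3,"dy":-13,"dz":-0.1,"wx":0,"wy":0,"wz":0,"hand":0},{"dx":-3.7,"dy":-12.5,"dz":-0.1,"wx":0,"wy":0,"wz":0,"hand":0},{"dx":-6.8,"dy":-11.1,"dz":-0.1,"wx":0,"wy":0,"wz":0,"hand":0},{"dx":-9.5,"dy":-9,"dz":-0.1,"wx":0,"wy":0,"wz":0,"hand":0},{"dx":-11.5,"dy":-6.2,"dz":-0.1,"wx":0,"wy":0,"wz":0,"hand":0},{"dx":-12.7,"dy":-3,"dz":0,"wx":0,"wy":0,"wz":0,"hand":0},{"dx":0,"dy":0,"dz":0,"wx":0,"wy":0,"wz":0,"hand":0},{"dx":0,"dy":0,"dz":0,"wx":0,"wy":0,"wz":0,"hand":0}]'
```

```text
time_s: 24.72
tcp_pos: [0.6278, 0.094, 0.1141]
eef_rot: [179.9, 0.1, 90.0]
contact_force: [3.6, -9.3, 0.7]
gripper_width: 0.0176
time_s: 25.72
tcp_pos: [0.5722, 0.0509, 0.1145]
eef_rot: [-180.0, 0.0, 90.0]
contact_force: [-4.0, -0.1, 5.9]
gripper_width: 0.0177
```

```bash
python3 look.py w10 handle_mid wheel_hub && python3 -c "
from h import *
im=optics.capture('scene')
for t in ['wash_bottle_mid','spill_tray']: print(t,[(d['centre'],d['conf'],atz(cam('scene'),d['centre'],.1085 if t[0]=='w' else 0)) for d in finder.place_of(t,'scene')][:2])
cv2.imwrite('pics/s10.png',cv2.resize(im[100:330,100:400],None,fx=2.5,fy=2.5)); s=get_state(); print(s['qd'],s['tcp_pos'],s['contact_force'],s['gripper_width'])"
```

```text
handle_mid [257.9 227.1] 0.83 [0.5731 0.0528 0.123 ]
wheel_hub [248.5 269.7] 0.9 [0.6241 0.0459 0.086 ]
wash_bottle_mid [([266.9, 231.0], 0.97, array([ 0.46587697, -0.24467334,  0.1085    ])), ([217.0, 182.1], 0.44, array([0.60467182, 0.09012674, 0.1085    ]))]
spill_tray [([254.1, 260.4], 0.91, array([ 0.46169171, -0.20410369,  0.        ]))]
[ 0.06400689 -0.03658025 -0.01153101  0.02057796 -0.08648208  0.03379613] [0.57220943 0.05087446 0.11447242] [-4.18715646  0.0895541   7.15332273] 0.017717071758292603
```

View pics/s10.png

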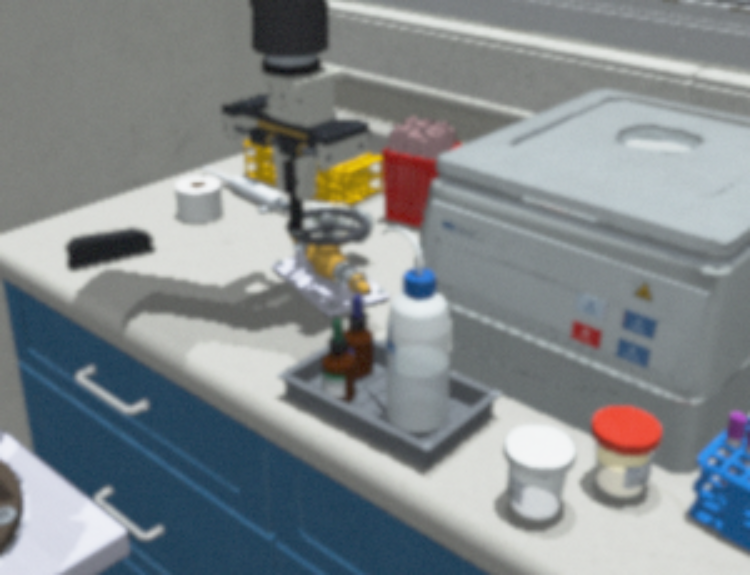

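View pics/w10.png

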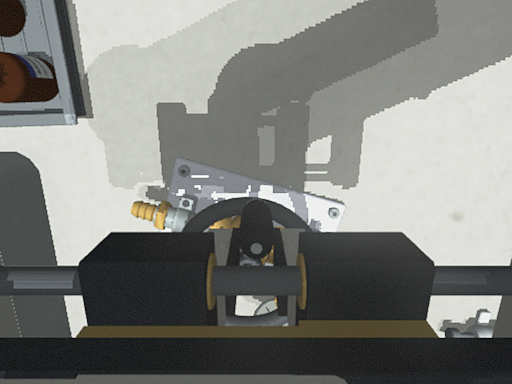

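The handle is in the fingers at (256,235) in the wrist picture, at the same place it had at the stop. The bottle stands upright in the tray and the bystanders look unmoved. I'm handing the job in.

```bash
python3 -c "
from plant import *
from plant import order
print(order.close_job())"
```

```text
the job is handed in; nothing more can be done
None
```

I put the wash bottle back in the spill tray, shut the valve against its stop and backed it off two full turns. I handed the job in at about 26 s, still gripping the handle; no verdict was reported.

- **Bottle:** I gripped it by the cap and set it down in the tray's empty half. The last scene picture shows it upright there, at about x = 0.46, y = -0.245, clear of the two stain bottles.
- **Shut stop:** The handle stopped hard after about 110° clockwise, 0.31 of a turn, which fits the stated start range. I pressed it against the stop with 20–60 N for about a second.
- **Overshoot at the stop:** One step went too far there. It pushed the fingers open to 26 mm and raised the force to 59 N, under the 120 N limit. I backed off and the grip closed again.
- **Two turns:** After two counted turns the tool is within about 1 mm of where it was at the stop (x = 0.572, y = 0.051), which is about 1° of wheel angle. It sits 4 mm higher; I commanded that rise to match the stated 2 mm per turn.
- **Last checks:** The arm was at rest with 45 N of grip set on the handle and almost no force left in the turning direction. About 4 N radial and 6–7 N vertical residual force remained.
- **Bystanders:** They look unmoved in the pictures; I did not measure them one by one.

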